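# Unnest four bowls onto their kiln setters

## Robot

A 6-joint arm with a two-finger parallel gripper is mounted at the origin on the work surface. World frame = base frame: x ahead of the robot, y to its left, z up, the work surface at z = 0. Lengths are in m, angles in rad, forces in N, time in s.
With the tool pointing down it reaches from about 0.375 to 0.975 m from the base axis. Payload 3.8 kg.
Tool frame: the origin (TCP) lies on the centre line of the jaws, within the pads' length; the fingertips stand 8 mm ahead of it and the grasp point (between the pads) lies 11 mm behind it; z points along the fingers, y is the direction in which the jaws open and shut (so a half turn about z gives the same grasp; the last joint's range is limited). The gripper opens to 85 mm and grips with 20 to 120 N. Pads are 22 mm wide; open, the fingers measure 114 mm over their backs; the gripper's body (76 mm by 85 mm) begins 54 mm behind the grasp point. The pads swing forward as they close: fully open they stand 13 mm farther back than shut.
Start: joints at [1.115, 0.264, 1.604, -0, 1.274, -0.037], TCP at [0.274, 0.617, 0.239] pointing down, gripper open.
Joint ranges: [-2.63, 2.63], [-0.94, 2.18], [0.31, 2.57], [-1.31, 4.45], [0, 2.66], [-2.55, 2.55]. Speed limits (rad/s): [2.57, 2.57, 3.14, 3.14, 3.14, 3.14].

## Interface

Orientations are given as a rotation vector (axis times angle).
In Python, from workcell import * gives the robot as it stands.
- The arm moves only by the tool play_rows, never from a script. Its arguments are lists of equal length, an entry for each row: "slide": the shift along the tool's x, y, z in cm, a list of three; "delta_rot": the turn, a rotation vector about the tool's x, y, z in rad, a list of three. In form: {"slide": [[x, y, z], ...], "delta_rot": [[wx, wy, wz], ...]}. A call has 1 to 12 rows; each row is the pose to reach, as a shift and turn from the pose measured when the call began, along the tool's axes at that moment; what a row does not reach only later rows make up. A row lasts 1/12 s, in which the tool goes at most 41.7 mm and 7.16 degrees, less where a joint would pass 70% of its speed; a pose out of reach is approached as far as the arm can. A call with a gripper value outside its range is refused whole. "hand" is the opening, from 0 (shut) to 1 (fully open), set as the call begins (left out, the last holds). The fingers move at their own pace and stop on an object; "force" is the grip in N (left out, the last holds). Time passes only in rows, so rows that repeat a pose let the fingers close. It gives the time, the measured TCP pose, the force and the opening at its end, in the units of the state.
- read_state(): the state, without advancing time (a new reading comes with each control period).
- read_camera(name): name is "scene" or "top" or "wrist"; returns a dict with "image" (420x560x3 uint8, red, green, blue), "depth" (420x560 float32, m along the optical axis (not along the pixel's ray), 0 where there is no reading), "fovy" (degrees; the focal length in pixels is half the picture's height over the tangent of half this angle, whatever the lens; pixels are square), "cx", "cy" (the principal point, pixels), "world_from_camera" (4x4, takes a point from camera to world coordinates); the wrist camera has in their place "hand_eye" (4x4, takes a point from camera to tool coordinates, whose origin is the TCP and whose axes are the flange's). Camera axes: x right, y up, looking along -z (the intrinsics and any distortion apply to the point x, -y, -z); pixel columns grow to the right and rows downward; lengths in m; the calibration is good to about 2 mm. A picture is of the moment at which its call begins: read the wrist's pose just before it.
- finish_job(): hands the job in, once; it reports no verdict.
Trained networks look in a picture, given as the dict that the camera call returned (one of the last four; its "shot" number tells which), for a name from the list of things; names that differ only in an ending like _2 or _b are one class to them, and where a whole thing is asked for, a point or a joint stands for the part that bears it (a point fixed in the world has none). Each returns a list of dicts, best first, with "conf" (0 to 1); they miss things now and then, are a little off and sometimes report something else, mostly with a low value. They report only what shows in the picture. A call takes as long as a camera call. They do not tell look-alikes from the thing itself.
- spot_in(target, picture): "bbox" ([centre column, centre row, width, height] in pixels, round what is visible of it).
- landmark_of(target, picture): "at" ([column, row] in pixels: a listed point, or the origin of a listed thing).
The state is a dict: "time": time; "q": joint angles; "joint_vel": joint speeds; "joint_torque": joint torques, N m; "tool_pos": TCP position; "tcp_rot": TCP orientation; "wrist_force": force on the tool from outside, world axes, zero at the start; "torque": the same for the moment, N m; "width": opening from 0.0 (shut) to 1.0 (fully open).
Only numpy, scipy, OpenCV 4.12 (cv2) and the standard library are available. Lean on these libraries where they do the work, as an engineer would, in place of code of your own. Each camera call takes 0.05 s, during which the arm holds its last target.

## Task

Take the nest of four upside-down bowls apart and set each bowl, still upside down, on the kiln setter made for its size, so that the rim lies flat on the ledge around the raised step. Lower each one gently, do not drop it, and leave the plaster chuck and the tea mug standing where they are.

Things in the scene. Friction and masses are not known exactly. Their poses are not given: they have to be found in the camera images.
- bowl_l_mid (a point): centre, half-way up, of the largest of four loose unglazed fluted bowls, a cone standing upside down, 156 mm across the rim below, 70 high; z up. Round foot ring to grip on top, 50 across, 15 high: its top is 35 above this point, rim 35 below. Bottom of the nest, on a 15 mm plywood bat.
- bowl_m_mid (a point): centre, half-way up, of the second largest of four loose unglazed fluted bowls, a cone standing upside down, 132 mm across the rim below, 58 high; z up. Round foot ring to grip on top, 47 across, 15 high: its top is 29 above this point, rim 29 below. Nested over the next larger bowl, resting on its foot, 3 mm side play; lifts straight up.
- bowl_s_mid (a point): centre, half-way up, of the third largest of four loose unglazed fluted bowls, a cone standing upside down, 110 mm across the rim below, 48 high; z up. Round foot ring to grip on top, 44 across, 15 high: its top is 24 above this point, rim 24 below. Nested over the next larger bowl, resting on its foot, 3 mm side play; lifts straight up.
- bowl_xs_mid (a point): centre, half-way up, of the smallest of four loose unglazed fluted bowls, a cone standing upside down, 90 mm across the rim below, 39 high; z up. Round foot ring to grip on top, 41 across, 15 high: its top is 19.5 above this point, rim 19.5 below. Nested over the next larger bowl, resting on its foot, 3 mm side play; lifts straight up. Top of the nest.
- setter_l: fixed kiln setter for the largest bowl: buff refractory disc 176 mm across, 12 thick, with a raised step 126 across, 5 high in its middle. The rim rests on the ledge round the step, 10 mm to spare all round. Origin: centre of the underside, on the bench; z up. The bowl's centre ends 47 mm above it.
- setter_m: fixed kiln setter for the second largest bowl: buff refractory disc 152 mm across, 12 thick, with a raised step 102 across, 5 high in its middle. The rim rests on the ledge round the step, 10 mm to spare all round. Origin: centre of the underside, on the bench; z up. The bowl's centre ends 41 mm above it.
- setter_s: fixed kiln setter for the third largest bowl: buff refractory disc 130 mm across, 12 thick, with a raised step 80 across, 5 high in its middle. The rim rests on the ledge round the step, 10 mm to spare all round. Origin: centre of the underside, on the bench; z up. The bowl's centre ends 36 mm above it.
- setter_xs: fixed kiln setter for the smallest bowl: buff refractory disc 110 mm across, 12 thick, with a raised step 60 across, 5 high in its middle. The rim rests on the ledge round the step, 10 mm to spare all round. Origin: centre of the underside, on the bench; z up. The bowl's centre ends 31.5 mm above it.
- chuck: white plaster trimming chuck, a waisted drum 82 mm across and 92 mm high standing loose on the bench; not to be moved. Origin: centre of its underside, z up.
- mug: pale green lidded tea mug, 78 mm across, 114 mm high, handle reaching 67 mm from the axis along its x; stands loose on the bench; not to be moved. Origin: centre of its underside, z up.
There are look-alikes about, which are no part of the job. Leave any orange or yellow look-alike of the part that bears bowl_l_mid alone.

How it is judged:
By the outcome, as a careful person would: the job done as asked, in the order asked, and still so for the second after the job is handed in, with the robot touching nothing.
It also fails if it takes over 134 s, if anything falls off the work surface, if the arm or the gripper's body presses on something with over 40 N, if the wrist force passes 120 N, or if a joint passes its speed limit or range.

## Working session

There is one attempt and no reset: what is moved stays moved. The work goes in short steps, Python scripts to look and compute and a tool call to move; the robot and the scene stay as the last step left them, time stands still between calls to the robot, and variables do not carry over. Pictures are saved under pics/ and viewed, and the job is handed in when it is done.

Besides the shell and the picture viewer there is one more tool, called as name(argument=value, ...) on one line, values as JSON. play_rows: Moves the arm, as the interface text tells. Its arguments: {"type":"object","properties":{"slide":{"type":"array"},"delta_rot":{"type":"array"},"hand":{"type":"number"},"force":{"type":"number"}},"required":["slide","delta_rot"]}

```bash
mkdir -p pics; ls
python3 - <<'E'
from workcell import *
import cv2,numpy as np
s=read_state();print({k:np.round(v,3) for k,v in s.items()})
for n in ["scene","top"]:
    p=read_camera(n);cv2.imwrite(f"pics/{n}0.png",p["image"][:,:,::-1]);np.savez(f"{n}0.npz",**{k:v for k,v in p.items() if k!='shot'})
    print(n,p["fovy"],p["cx"],p["cy"],np.round(p["world_from_camera"],3).tolist(),[k for k in p])
E
```

```text
pics
{'time': np.float64(0.0), 'q': array([ 1.115,  0.265,  1.605, -0.   ,  1.274, -0.037]), 'joint_vel': array([ 0.001, -0.001,  0.001,  0.001, -0.001, -0.001]), 'joint_torque': array([-1.0000e-03, -5.1511e+01, -3.6732e+01, -0.0000e+00,  1.3000e-02,
        0.0000e+00]), 'tool_pos': array([0.274, 0.616, 0.238]), 'tcp_rot': array([-6.530e-01, -3.072e+00,  3.000e-03]), 'wrist_force': array([0.319, 0.536, 0.24 ]), 'torque': array([-0.014, -0.043, -0.022]), 'width': np.float64(1.004)}
scene 52.08349422668276 278.68206710806993 198.994084294922 [[-0.424, -0.756, 0.499, 1.1], [0.906, -0.356, 0.23, 0.341], [0.004, 0.549, 0.836, 1.122], [0.0, 0.0, 0.0, 1.0]] ['image', 'depth', 'fovy', 'cx', 'cy', 'world_from_camera', 'shot']
top 51.410949983880094 277.9147460619781 211.82119494118913 [[0.022, 0.998, -0.052, 0.431], [-1.0, 0.023, 0.009, 0.06], [0.01, 0.052, 0.999, 1.275], [0.0, 0.0, 0.0, 1.0]] ['image', 'depth', 'fovy', 'cx', 'cy', 'world_from_camera', 'shot']
```

View pics/scene0.png

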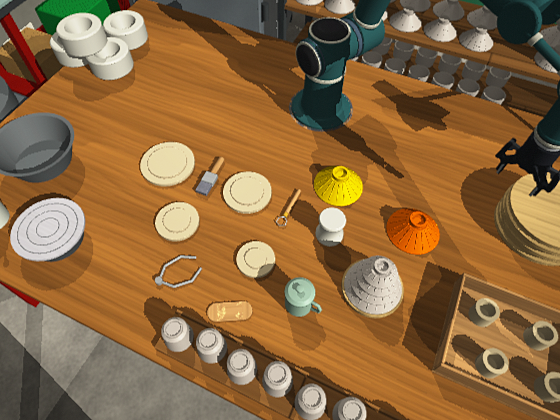

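View pics/top0.png

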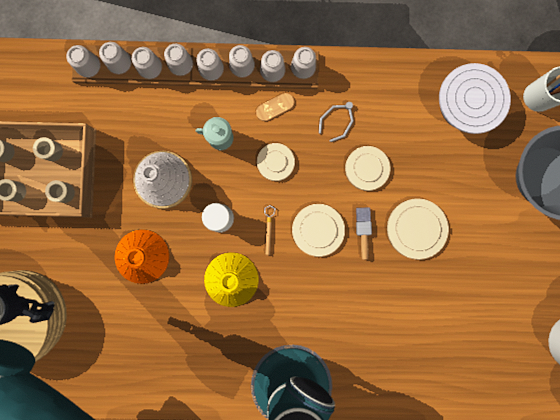

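The top view shows the white nest at (162,180) on its bat. The look-alikes are the orange bowl (141,256) and yellow bowl (231,280), and the small cups in the row at the top edge. The buff setters read L (418,228), M (318,230), S (368,168) and XS (276,161). The chuck is at (217,217) and the mug at (217,132).

```bash
cat > h.py <<'E'
import numpy as np,cv2
def cloud(p):
    d=p["depth"];h,w=d.shape;f=h/2/np.tan(np.radians(float(p["fovy"]))/2)
    u,v=np.meshgrid(np.arange(w),np.arange(h))
    P=np.stack([(u-p["cx"])/f*d,-(v-p["cy"])/f*d,-d,np.ones_like(d)],-1)
    return P@np.asarray(p["world_from_camera"]).T
E
python3 - <<'E'
from h import *
from workcell import *
from scipy.optimize import least_squares
for cam in ["top","scene"]:
    p=read_camera(cam);W=cloud(p);
    bench=W[...,2][(p["depth"]>0)&(abs(W[...,2])<.01)];print(cam,"bench z",np.median(bench))
    for t in ["bowl_l_mid","bowl_m_mid","bowl_s_mid","bowl_xs_mid","setter_l","setter_m","setter_s","setter_xs","chuck","mug"]:
        for r in spot_in(t,p)[:2]:print(t,"box",np.round(r["bbox"]),round(r["conf"],2))
        for r in landmark_of(t,p)[:2]:
            a=np.array(r["at"]);c,rr=np.round(a).astype(int);print("   at",a.round(1),round(r["conf"],2),W[rr,c,:3].round(3))
W=None
p=dict(np.load("top0.npz"));W=cloud(p);z=W[...,2];im=p["image"].astype(int)
def sel(c,r,R):
    m=np.zeros(z.shape,np.uint8);cv2.circle(m,(c,r),R,1,-1);return m>0
for n,c,r,D in [("l",418,228,176),("m",318,230,152),("s",368,168,130),("xs",276,161,110)]:
    reg=sel(c,r,int(D*.5*.36)+8)
    print(n,"zhist",np.percentile(z[reg],[5,30,50,70,95]).round(4))
    buff=reg&(im[...,2]>130)
    cs,_=cv2.findContours(buff.astype(np.uint8),cv2.RETR_EXTERNAL,cv2.CHAIN_APPROX_NONE)
    k=max(cs,key=cv2.contourArea)[:,0]
    zz=.012
    # intersect rays at z=.012
    f=210/np.tan(np.radians(float(p["fovy"]))/2)
    d=np.stack([(k[:,0]-p["cx"])/f,-(k[:,1]-p["cy"])/f,-np.ones(len(k))],1)@p["world_from_camera"][:3,:3].T
    o=p["world_from_camera"][:3,3];q=o+d*((zz-o[2])/d[:,2])[:,None]
    s=least_squares(lambda x:np.hypot(q[:,0]-x[0],q[:,1]-x[1])-x[2],[*q[:,:2].mean(0),D/2000],loss="soft_l1",f_scale=.001)
    print(n,s.x.round(4),"expect",D/2000)
reg=sel(162,180,40)
for lo,hi in [(.05,.1),(.1,.13),(.13,.15),(.15,.16),(.16,.165),(.165,.17),(.17,.18),(.18,.2)]:
    m=reg&(z>lo)&(z<hi)
    if m.sum():print(lo,hi,m.sum(),W[m][:,:3].mean(0).round(4))
for n,c,r in [("chuck",217,217),("mug",217,132)]:
    m=sel(c,r,22)&(z>.06);print(n,m.sum(),W[m][:,:3].min(0).round(3),W[m][:,:3].max(0).round(3))
E
```

```text
top bench z 0.0008539012856743078
bowl_l_mid box [143. 256.  51.  52.] 0.85
bowl_l_mid box [230. 278.  57.  52.] 0.84
   at [226.2 280.6] 0.78 [0.3   0.188 0.059]
   at [140.4 254.9] 0.67 [0.366 0.427 0.061]
bowl_m_mid box [159. 178.  41.  42.] 0.73
bowl_s_mid box [156. 176.  36.  43.] 0.79
bowl_s_mid box [164. 178.  48.  52.] 0.69
   at [152.5 172.3] 0.62 [0.587 0.381 0.14 ]
bowl_xs_mid box [153. 175.  32.  31.] 0.86
   at [153.5 172.5] 0.95 [0.586 0.374 0.147]
setter_l box [368. 167.  45.  45.] 0.64
setter_l box [421. 229.  57.  57.] 0.63
   at [318.  230.7] 0.79 [ 0.444 -0.068  0.017]
   at [367.4 166.5] 0.63 [ 0.636 -0.208  0.017]
setter_m box [368. 167.  45.  45.] 0.64
setter_m box [421. 229.  57.  57.] 0.63
   at [318.  230.7] 0.79 [ 0.444 -0.068  0.017]
   at [367.4 166.5] 0.63 [ 0.636 -0.208  0.017]
setter_s box [368. 167.  45.  45.] 0.64
setter_s box [421. 229.  57.  57.] 0.63
   at [318.  230.7] 0.79 [ 0.444 -0.068  0.017]
   at [367.4 166.5] 0.63 [ 0.636 -0.208  0.017]
setter_xs box [275. 160.  36.  38.] 0.71
   at [271.5 158.3] 0.8 [0.653 0.069 0.017]
chuck box [218. 217.
[... 1301 characters left out ...]
9 0.227 0.061]
mug box [301. 296.  39.  37.] 0.76
   at [296.7 304.1] 0.59 [0.747 0.23  0.093]
l zhist [-0.0022  0.0026  0.0115  0.0152  0.02  ]
l [ 0.4586 -0.3577  0.0867] expect 0.088
m zhist [-0.0023  0.0019  0.0106  0.0146  0.0198]
m [ 0.4486 -0.0686  0.0746] expect 0.076
s zhist [-0.0022  0.0015  0.0086  0.0136  0.0195]
s [ 0.6328 -0.2099  0.0637] expect 0.065
xs zhist [-0.0026  0.0013  0.006   0.0131  0.0191]
xs [0.6442 0.0582 0.0526] expect 0.055
0.05 0.1 825 [0.5727 0.3637 0.0727]
0.1 0.13 488 [0.5822 0.3808 0.1208]
0.13 0.15 382 [0.5844 0.3846 0.1381]
0.15 0.16 24 [0.5835 0.3886 0.1517]
chuck 630 [0.431 0.06  0.083] [0.513 0.255 1.275]
mug 696 [0.431 0.06  0.06 ] [0.75  0.283 1.275]
```

```bash
cat >> h.py <<'E'
from scipy.spatial.transform import Rotation as Ro
RT=Ro.from_matrix(np.array([[0,1,0],[1,0,0],[0,0,-1.]]))
def to(x,y,z):
    from workcell import read_state
    s=read_state();R=Ro.from_rotvec(s["tcp_rot"]);d=np.array([x,y,z])-s["tool_pos"]
    print("t",round(float(s["time"]),2),"tcp",np.round(s["tool_pos"],4),"F",np.round(s["wrist_force"],1),"w",round(float(s["width"]),3))
    print("slide cm",(R.inv().apply(d)*100).round(2),"rot",(R.inv()*RT).as_rotvec().round(3))
def wcloud(p,s):
    T=np.eye(4);T[:3,:3]=Ro.from_rotvec(s["tcp_rot"]).as_matrix();T[:3,3]=s["tool_pos"]
    p["world_from_camera"]=T@np.asarray(p["hand_eye"]);return cloud(p)
def grab(name):
    from workcell import read_state,read_camera
    s=read_state();p=read_camera("wrist");cv2.imwrite(f"pics/{name}.png",p["image"][:,:,::-1]);return p,wcloud(p,s)
E
python3 -c "
from h import *;to(.575,.383,.36)
from workcell import *;print(read_camera('wrist')['hand_eye'].round(3).tolist())"
```

```text
t 2.2 tcp [0.2745 0.6167 0.2393] F [-0.3 -0.2 -0.1] w 1.004
slide cm [-36.95  -9.12 -12.07] rot [0.    0.    1.152]
[[0.001, 0.955, 0.298, 0.075], [1.0, -0.001, -0.0, -0.0], [0.0, 0.298, -0.955, -0.134], [0.0, 0.0, 0.0, 1.0]]
```

play_rows(slide=[[-36.95,-9.12,-12.07],[-36.95,-9.12,-12.07],[-36.95,-9.12,-12.07],[-36.95,-9.12,-12.07],[-36.95,-9.12,-12.07],[-36.95,-9.12,-12.07],[-36.95,-9.12,-12.07],[-36.95,-9.12,-12.07],[-36.95,-9.12,-12.07],[-36.95,-9.12,-12.07],[-36.95,-9.12,-12.07],[-36.95,-9.12,-12.07]], delta_rot=[[0,0,1.15],[0,0,1.15],[0,0,1.15],[0,0,1.15],[0,0,1.15],[0,0,1.15],[0,0,1.15],[0,0,1.15],[0,0,1.15],[0,0,1.15],[0,0,1.15],[0,0,1.15]])

```text
time: 3.25
tool_pos: [0.5762, 0.3821, 0.3605]
tcp_rot: [-2.222, -2.221, -0.002]
wrist_force: [-0.1, -0.5, 0.6]
width: 1.001
```

Run:
```python
from h import *
to(.575,.383,.36)
p,W=grab("w1")
z=W[...,2];np.savez("w1.npz",**{k:v for k,v in p.items()})
z[p["depth"]==0]=0
print(z.max())
for zz in [.14,.15,.155,.16,.165,.17,.18]: print(zz,(z>zz).sum(), W[(z>zz)][:,:3].mean(0) if (z>zz).any() else '')
```

```text
t 3.25 tcp [0.5762 0.3821 0.3605] F [-0.1 -0.5  0.6] w 1.001
slide cm [ 0.09 -0.12  0.05] rot [ 0.001 -0.001 -0.   ]
0.4396109554927213
0.14 36191 [0.57877723 0.39060164 0.40855982]
0.15 35342 [0.57860587 0.3906924  0.41485666]
0.155 35342 [0.57860587 0.3906924  0.41485666]
0.16 35342 [0.57860587 0.3906924  0.41485666]
0.165 35342 [0.57860587 0.3906924  0.41485666]
0.17 35342 [0.57860587 0.3906924  0.41485666]
0.18 35342 [0.57860587 0.3906924  0.41485666]
```

View pics/w1.png

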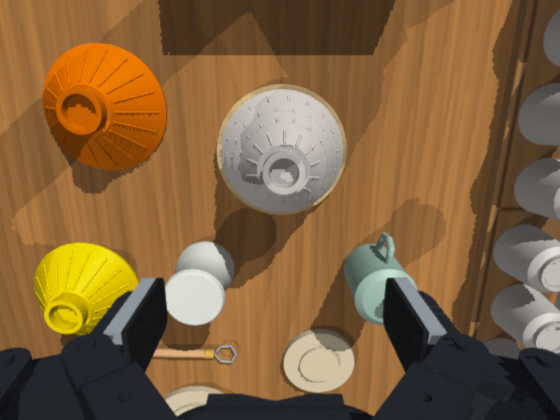

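The wrist view shows the nest with the XS foot ring at (285,168) and the bat rim around (282,150). Orange (80,110) and yellow (65,315) are to be left alone. I'll take a close crop and measure the ring.

```bash
cat >> h.py <<'E'
from scipy.optimize import least_squares
def rays(p,uv,zz):
    f=210/np.tan(np.radians(float(p["fovy"]))/2);uv=np.atleast_2d(uv).astype(float)
    T=np.asarray(p["world_from_camera"])
    d=np.stack([(uv[:,0]-p["cx"])/f,-(uv[:,1]-p["cy"])/f,-np.ones(len(uv))],1)@T[:3,:3].T
    return T[:3,3]+d*((zz-T[2,3])/d[:,2])[:,None]
def fitc(q,r0):
    s=least_squares(lambda x:np.hypot(q[:,0]-x[0],q[:,1]-x[1])-x[2],[*q[:,:2].mean(0),r0],loss="soft_l1",f_scale=.001)
    return s.x.round(4)
def ring(p,W,zlo,zhi,x,y,R=.06):
    z=W[...,2];m=(p["depth"]>0)&(z>zlo)&(z<zhi)&(np.hypot(W[...,0]-x,W[...,1]-y)<R)
    m=cv2.morphologyEx(m.astype(np.uint8),cv2.MORPH_CLOSE,np.ones((5,5)))
    cs,_=cv2.findContours(m,cv2.RETR_EXTERNAL,cv2.CHAIN_APPROX_NONE)
    k=max(cs,key=cv2.contourArea)[:,0]
    zz=np.percentile(z[m>0],50);return fitc(rays(p,k,zz),.02),zz,len(k)
E
python3 - <<'E'
from h import *
p=dict(np.load("w1.npz"));W=cloud(p);im=p["image"]
cv2.imwrite("pics/w1c.png",cv2.resize(im[60:230,200:370,::-1],None,fx=3.5,fy=3.5,interpolation=cv2.INTER_CUBIC))
z=W[...,2]
print((z[150:190:3,255:315:4]*1000).astype(int))
for a in [.132,.136,.14,.142]:print(a,ring(p,W,a,.17,.583,.385))
E
```

```text
[[124 129 130 494 130 132 136 138 135 131 134 131 131 129 123]
 [125 128 131 133 132 146 148 147 147 146 134 131 132 132 127]
 [126 130 131 131 147 147 147 148 146 146 147 131 132 131 128]
 [128 133 131 146 146 146 136 135 137 146 147 147 132 131 127]
 [130 131 132 148 146 136 137 137 137 137 147 146 131 132 130]
 [132 131 140 146 137 136 137 136 139 138 138 147 146 131 130]
 [130 131 147 148 137 138 137 136 137 138 135 148 146 132 130]
 [129 131 146 146 136 137 135 137 137 135 137 145 146 133 131]
 [130 132 146 146 138 137 138 137 137 137 138 146 146 133 128]
 [128 130 147 146 136 135 136 138 137 137 135 146 146 131 131]
 [127 131 133 147 140 136 137 137 137 137 142 146 147 132 127]
 [125 130 132 147 145 140 137 136 136 141 146 146 131 131 124]
 [125 130 133 146 146 147 143 142 141 146 145 146 131 128 123]
 [123 126 128 131 146 146 146 147 146 146 145 131 129 127 120]]
0.132 (array([0.5859, 0.3879, 0.0257]), np.float64(0.13724216130977146), 179)
0.136 (array([0.5858, 0.387 , 0.0205]), np.float64(0.14508391854574287), 122)
0.14 (array([0.5858, 0.3871, 0.0202]), np.float64(0.14686826477474366), 122)
0.142 (array([0.5858, 0.387 , 0.0201]), np.float64(0.14691941636136346), 122)
```

View pics/w1c.png

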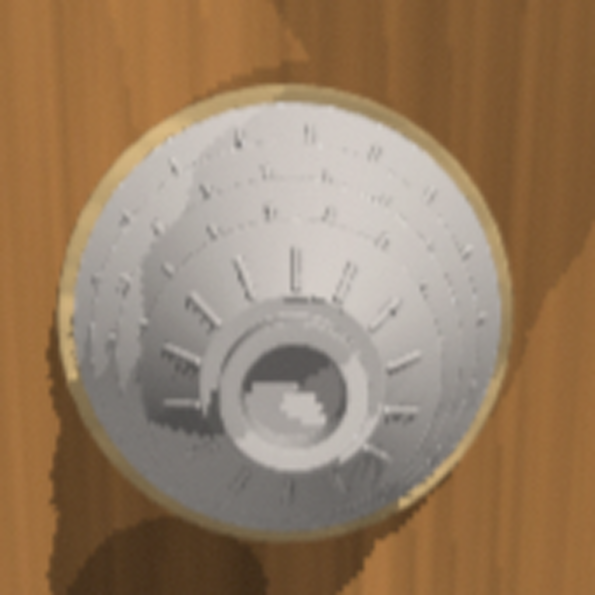

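```bash
cat >> h.py <<'E'
def tips(p,W):
    from workcell import read_state
    tz=read_state()["tool_pos"]
    m=(p["depth"]>0)&(W[...,2]>tz[2]-.05)&(p["depth"]<.3)
    Q=W[m][:,:3]-tz
    for s in(-1,1):
        q=Q[Q[:,0]*s>0];q=q[abs(q[:,1])<.02];print("tip side",s,"zmin",np.percentile(q[:,2],[0,1,5]).round(4),"x inner",np.percentile(q[:,0]*s,[0,2]).round(4))
E
python3 - <<'E'
from h import *
p=dict(np.load("w1.npz"));W=cloud(p);tips(p,W)
to(.5858,.387,.20)
E
```

```text
tip side -1 zmin [0.0046 0.0091 0.0174] x inner [0.     0.0032]
tip side 1 zmin [0.0045 0.0094 0.0181] x inner [0.     0.0038]
t 3.3 tcp [0.575  0.3829 0.3598] F [-0.6 -0.   0.2] w 1.005
slide cm [ 0.4   1.09 15.98] rot [-0.001 -0.     0.001]
```

play_rows(slide=[[0.4,1.1,4],[0.4,1.1,8],[0.4,1.1,12],[0.4,1.1,15],[0.4,1.1,15],[0.4,1.1,15]], delta_rot=[[0,0,0],[0,0,0],[0,0,0],[0,0,0],[0,0,0],[0,0,0]], hand=0.65, force=30)

```text
time: 3.8
tool_pos: [0.5829, 0.3872, 0.2067]
tcp_rot: [-2.215, -2.224, 0.01]
wrist_force: [-0.1, -0.2, 1.0]
width: 0.654
```

Run:
```python
from h import *
p,W=grab("w2");tips(p,W)
print(ring(p,W,.138,.17,.5858,.387)); to(.5858,.387,.144)
```

```text
tip side -1 zmin [-0.0089 -0.0015  0.0104] x inner [0.0001 0.0041]
tip side 1 zmin [-0.0091 -0.0018  0.0103] x inner [0.0001 0.004 ]
(array([0.5859, 0.3875, 0.0209]), np.float64(0.14647564882085168), 208)
t 3.85 tcp [0.5849 0.3881 0.2101] F [0.6 0.1 0.4] w 0.65
slide cm [-0.11  0.1   6.61] rot [-0.001 -0.     0.003]
```

View pics/w2.png

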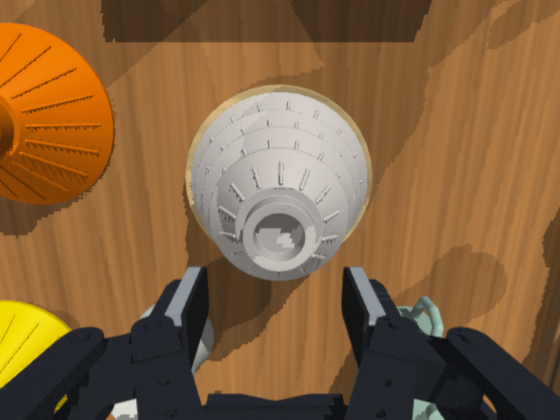

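play_rows(slide=[[-0.1,0.1,2],[-0.1,0.1,4],[-0.1,0.1,5.5],[-0.1,0.1,6.6],[-0.1,0.1,6.6],[-0.1,0.1,6.6]], delta_rot=[[0,0,0],[0,0,0],[0,0,0],[0,0,0],[0,0,0],[0,0,0]])

```text
time: 4.35
tool_pos: [0.5859, 0.3874, 0.1447]
tcp_rot: [-2.217, -2.224, 0.001]
wrist_force: [-0.3, -0.2, -0.8]
width: 0.65
```

play_rows(slide=[[0,0,0],[0,0,0],[0,0,0],[0,0,0],[0,0,0],[0,0,0]], delta_rot=[[0,0,0],[0,0,0],[0,0,0],[0,0,0],[0,0,0],[0,0,0]], hand=0, force=35)

```text
time: 4.85
tool_pos: [0.5871, 0.3881, 0.1468]
tcp_rot: [-2.217, -2.225, -0.005]
wrist_force: [-0.2, 0.7, 6.1]
width: 0.456
```

play_rows(slide=[[0,0,-0.5],[0,0,-1.5],[0,0,-3],[0,0,-5],[0,0,-8],[0,0,-8],[0,0,-8]], delta_rot=[[0,0,0],[0,0,0],[0,0,0],[0,0,0],[0,0,0],[0,0,0],[0,0,0]])

```text
time: 5.43
tool_pos: [0.5887, 0.389, 0.2314]
tcp_rot: [2.217, 2.224, 0.015]
wrist_force: [-1.4, 0.2, -1.0]
width: 0.456
```

Run:
```python
from h import *
p,W=grab("w3")
for l in (.11,.115,.118):print(ring(p,W,l,.15,.5858,.387,.04))
to(.6442,.06,.25)
```

```text
Traceback (most recent call last):
  File "h.py", line 33, in ring
    k=max(cs,key=cv2.contourArea)[:,0]
      ~~~^^^^^^^^^^^^^^^^^^^^^^^^
ValueError: max() iterable argument is empty
```

View pics/w3.png

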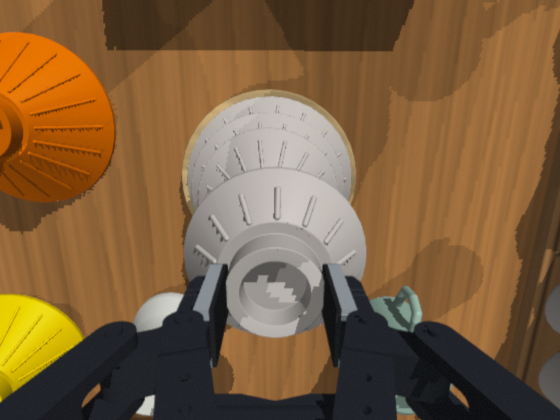

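The XS bowl is held at (275,275) and the rest of the nest stays at (270,150). Next I'll measure the bowl's offset in the hand and refine the setters in both fixed cameras.

```bash
cat >> h.py <<'E'
def held(p,W,tz=None):
    from workcell import read_state
    t=read_state()["tool_pos"];g=p["image"].astype(int);z=W[...,2]
    m=(p["depth"]>0)&(abs(z-t[2])<.008)&(g.sum(2)>240)&(np.hypot(W[...,0]-t[0],W[...,1]-t[1])<.035)
    q=W[m][:,:3]
    zz=np.median(q[:,2]); k=q[abs(q[:,2]-zz)<.004]
    h=cv2.convexHull(k[:,:2].astype(np.float32))[:,0]
    print("held ring rel tcp",fitc(h,.02)-np.array([t[0],t[1],0]),"ztop rel",zz-t[2],len(k))
def setters(p):
    im=p["image"].astype(int);out={}
    f=210/np.tan(np.radians(float(p["fovy"]))/2);T=np.asarray(p["world_from_camera"])
    for n,x,y,D in [("l",.4586,-.3577,176),("m",.4486,-.0686,152),("s",.6328,-.2099,130),("xs",.6442,.0582,110)]:
        # buff mask by colour, radially masked
        a=np.linspace(0,6.283,200);c=np.stack([x+(D/2000+.014)*np.cos(a),y+(D/2000+.014)*np.sin(a),0*a+.012,0*a+1],1)@np.linalg.inv(T).T
        uv=np.stack([p["cx"]+f*c[:,0]/-c[:,2],p["cy"]-f*c[:,1]/-c[:,2]],1).round().astype(np.int32)
        m=np.zeros(im.shape[:2],np.uint8);cv2.fillPoly(m,[uv],1)
        b=(m>0)&(im[...,2]>.6*im[...,0])&(im[...,0]>60)
        b=cv2.morphologyEx(b.astype(np.uint8),cv2.MORPH_OPEN,np.ones((3,3)))
        k=max(cv2.findContours(b,cv2.RETR_EXTERNAL,cv2.CHAIN_APPROX_NONE)[0],key=cv2.contourArea)
        k=cv2.convexHull(k)[:,0]
        print(n,fitc(rays(p,k,.012),D/2000),D/2000)
E
python3 - <<'E'
from h import *
from workcell import *
p,W=grab("w4");held(p,W)
for c in("top","scene"):
    p=dict(np.load(c+"0.npz"));print(c);setters(p)
to(.6442,.06,.25)
E
```

```text
held ring rel tcp [ 0.00173147 -0.00076648  0.021     ] ztop rel 0.0012454131338307806 4660
top
l [ 0.4584 -0.3579  0.0884] 0.088
m [ 0.4484 -0.0693  0.076 ] 0.076
s [ 0.6322 -0.2101  0.0655] 0.065
xs [0.6444 0.0593 0.0551] 0.055
scene
l [ 0.4633 -0.3552  0.0893] 0.088
m [ 0.4533 -0.0669  0.0769] 0.076
s [ 0.6366 -0.2081  0.066 ] 0.065
xs [0.6479 0.0601 0.0551] 0.055
t 5.53 tcp [0.5868 0.3878 0.2271] F [-0.3 -0.4 -0.5] w 0.454
slide cm [-32.79   5.64  -2.36] rot [ 0.002 -0.002  0.003]
```

play_rows(slide=[[-3,0.5,-2],[-7,1,-3],[-11,1.5,-3],[-15,2,-3],[-19,2.6,-3],[-23,3.2,-3],[-27,3.8,-3],[-31,4.4,-3],[-35,5,-3],[-39,5.5,-3],[-42,5.8,-3],[-44,5.8,-3]], delta_rot=[[0,0,0],[0,0,0],[0,0,0],[0,0,0],[0,0,0],[0,0,0],[0,0,0],[0,0,0],[0,0,0],[0,0,0],[0,0,0],[0,0,0]])

```text
time: 6.53
tool_pos: [0.6453, -0.0556, 0.2539]
tcp_rot: [-2.219, -2.221, -0.0]
wrist_force: [0.1, 0.7, -0.1]
width: 0.459
```

play_rows(slide=[[0,0,0],[0,0,0],[0,0,0]], delta_rot=[[0,0,0],[0,0,0],[0,0,0]])

```text
time: 6.78
tool_pos: [0.6444, -0.055, 0.2522]
tcp_rot: [-2.217, -2.218, 0.002]
wrist_force: [0.9, 0.8, -1.3]
width: 0.457
```

```bash
cat >> h.py <<'E'
def wset(p,W,x,y,D):
    im=p["image"].astype(int);z=W[...,2]
    b=(p["depth"]>0)&(abs(z)<.03)&(np.hypot(W[...,0]-x,W[...,1]-y)<D/2000+.014)&(im[...,2]>.6*im[...,0])&(im[...,0]>60)
    b=cv2.morphologyEx(b.astype(np.uint8),cv2.MORPH_OPEN,np.ones((3,3)))
    k=max(cv2.findContours(b,cv2.RETR_EXTERNAL,cv2.CHAIN_APPROX_NONE)[0],key=cv2.contourArea)
    k=cv2.convexHull(k)[:,0]
    print("setter",fitc(rays(p,k,.012),D/2000),D/2000,"box",k.min(0),k.max(0))
E
python3 - <<'E'
from h import *
p,W=grab("w5");held(p,W);wset(p,W,.6444,.0593,110)
to(.6444,.0593,.2)
E
```

```text
held ring rel tcp [-0.00079796 -0.00156853  0.0217    ] ztop rel -0.0005591731511523923 4556
setter [0.6456 0.0584 0.0549] 0.055 box [217   0] [335 113]
t 6.83 tcp [ 0.6447 -0.0544  0.2527] F [ 0.1  0.1 -0.7] w 0.451
slide cm [1.136e+01 1.000e-02 5.310e+00] rot [-0.004 -0.003  0.002]
```

View pics/w5.png

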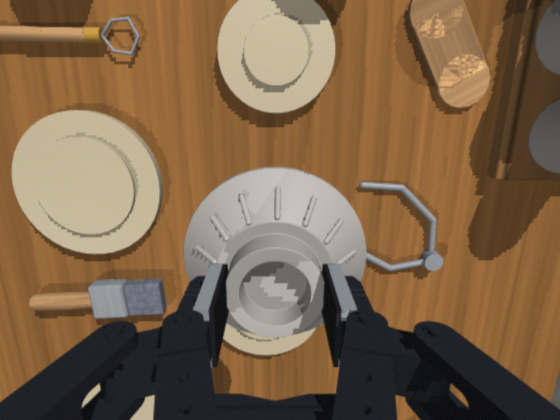

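The wrist view shows the XS setter at (276,53). It measures (0.6456, 0.0584) with r 54.9, agreeing with the top camera within 1 mm. The held bowl is centred in the jaws.

play_rows(slide=[[4,0,1],[8,0,3],[11.4,0,5],[11.4,0,9],[11.4,0,12.5],[11.4,0,15],[11.4,0,17],[11.4,0,18],[11.4,0,18.5],[11.4,0,18.5],[11.4,0,18.5]], delta_rot=[[0,0,0],[0,0,0],[0,0,0],[0,0,0],[0,0,0],[0,0,0],[0,0,0],[0,0,0],[0,0,0],[0,0,0],[0,0,0]])

```text
time: 7.75
tool_pos: [0.6448, 0.0606, 0.0693]
tcp_rot: [-2.217, -2.222, -0.001]
wrist_force: [-0.3, -0.3, -0.9]
width: 0.458
```

Run:
```python
from h import *
to(.6448,.060,.05)
```

```text
t 7.75 tcp [0.6448 0.0606 0.0693] F [-0.3 -0.3 -0.9] w 0.458
slide cm [-0.07 -0.    1.93] rot [-0.002 -0.003  0.002]
```

play_rows(slide=[[0,0,0.4],[0,0,0.8],[0,0,1.1],[0,0,1.3],[0,0,1.4],[0,0,1.5],[0,0,1.5],[0,0,1.5]], delta_rot=[[0,0,0],[0,0,0],[0,0,0],[0,0,0],[0,0,0],[0,0,0],[0,0,0],[0,0,0]])

```text
time: 8.42
tool_pos: [0.6448, 0.0606, 0.0543]
tcp_rot: [-2.217, -2.221, -0.001]
wrist_force: [-0.5, -0.3, -0.9]
width: 0.457
```

play_rows(slide=[[0,0,0.1],[0,0,0.1],[0,0,0.2],[0,0,0.2],[0,0,0.2]], delta_rot=[[0,0,0],[0,0,0],[0,0,0],[0,0,0],[0,0,0]])

```text
time: 8.83
tool_pos: [0.6447, 0.0606, 0.0522]
tcp_rot: [-2.217, -2.221, -0.001]
wrist_force: [0.1, 0.1, -1.4]
width: 0.459
```

play_rows(slide=[[0,0,0.1],[0,0,0.1],[0,0,0.2],[0,0,0.2],[0,0,0.2]], delta_rot=[[0,0,0],[0,0,0],[0,0,0],[0,0,0],[0,0,0]])

```text
time: 9.25
tool_pos: [0.6446, 0.0606, 0.0501]
tcp_rot: [-2.217, -2.221, -0.001]
wrist_force: [-0.4, 1.4, -0.7]
width: 0.455
```

play_rows(slide=[[0,0,0.1],[0,0,0.1],[0,0,0.1]], delta_rot=[[0,0,0],[0,0,0],[0,0,0]])

```text
time: 9.5
tool_pos: [0.6447, 0.0607, 0.0498]
tcp_rot: [-2.217, -2.221, -0.001]
wrist_force: [-2.2, 0.8, 5.5]
width: 0.454
```

play_rows(slide=[[0,0,0.1],[0,0,0.1],[0,0,0.1]], delta_rot=[[0,0,0],[0,0,0],[0,0,0]])

```text
time: 9.75
tool_pos: [0.6447, 0.0607, 0.0498]
tcp_rot: [-2.217, -2.221, -0.001]
wrist_force: [-3.8, -0.5, 6.2]
width: 0.46
```

Contact force is about +6 N at TCP z 0.0498, where 0.050 was expected. Releasing.

play_rows(slide=[[0,0,0],[0,0,0],[0,0,0],[0,0,0],[0,0,0]], delta_rot=[[0,0,0],[0,0,0],[0,0,0],[0,0,0],[0,0,0]], hand=0.75)

```text
time: 10.17
tool_pos: [0.6447, 0.0607, 0.0495]
tcp_rot: [-2.217, -2.221, -0.001]
wrist_force: [-0.0, 1.4, -0.3]
width: 0.75
```

play_rows(slide=[[0,0,-2],[0,0,-5],[0,0,-9],[0,0,-13],[0,0,-17],[0,0,-20],[-4,0,-20],[-7,0,-20],[-7,0,-20],[-7,0,-20]], delta_rot=[[0,0,0],[0,0,0],[0,0,0],[0,0,0],[0,0,0],[0,0,0],[0,0,0],[0,0,0],[0,0,0],[0,0,0]])

```text
time: 11.0
tool_pos: [0.6451, -0.0113, 0.2493]
tcp_rot: [-2.219, -2.218, -0.001]
wrist_force: [-0.6, -0.1, -0.5]
width: 0.752
```

Run:
```python
from h import *
p,W=grab("w6");
print(ring(p,W,.045,.06,.645,.06,.04));wset(p,W,.6448,.0587,110)
wset(p,W,.4484,-.0693,152)
to(.586,.387,.22)
```

```text
(array([0.6458, 0.0593, 0.02  ]), np.float64(0.04992123565808698), 136)
setter [0.6457 0.0587 0.055 ] 0.055 box [217  38] [332 158]
setter [ 0.4519 -0.0686  0.077 ] 0.076 box [ 17 154] [163 291]
t 11.05 tcp [ 0.645  -0.0102  0.2488] F [ 0.   0.5 -0.4] w 0.75
slide cm [39.72 -5.87  3.04] rot [-0.003 -0.004  0.001]
```

View pics/w6.png

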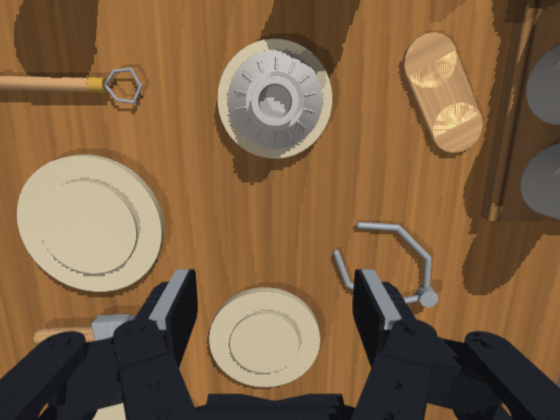

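The XS bowl sits on its setter at (274,98), 0.6 mm off centre. Back to the nest.

play_rows(slide=[[4,-0.6,0],[8,-1.2,0],[12,-1.8,0],[16,-2.4,0],[20,-3,0],[24,-3.6,0],[28,-4.2,0],[32,-4.8,1],[35,-5.3,3],[37,-5.9,4],[37,-5.9,5],[37,-5.9,5]], delta_rot=[[0,0,0],[0,0,0],[0,0,0],[0,0,0],[0,0,0],[0,0,0],[0,0,0],[0,0,0],[0,0,0],[0,0,0],[0,0,0],[0,0,0]])

```text
time: 12.05
tool_pos: [0.5826, 0.3613, 0.1963]
tcp_rot: [-2.212, -2.222, 0.009]
wrist_force: [-0.1, -0.3, -0.7]
width: 0.747
```

play_rows(slide=[[0,0,0],[0,0,0],[0,0,0]], delta_rot=[[0,0,0],[0,0,0],[0,0,0]])

```text
time: 12.3
tool_pos: [0.5831, 0.3605, 0.1969]
tcp_rot: [-2.213, -2.221, 0.008]
wrist_force: [0.8, -0.0, -1.0]
width: 0.753
```

Run:
```python
from h import *
p,W=grab("w7");
r=ring(p,W,.12,.14,.586,.387,.04);print(r)
to(r[0][0],r[0][1],.126-.002)
```

```text
(array([0.5859, 0.387 , 0.0218]), np.float64(0.12592902376989656), 219)
t 12.35 tcp [0.5834 0.3605 0.1973] F [ 0.8 -0.2 -0.5] w 0.748
slide cm [2.64 0.31 7.33] rot [-0.007 -0.001  0.003]
```

View pics/w7.png

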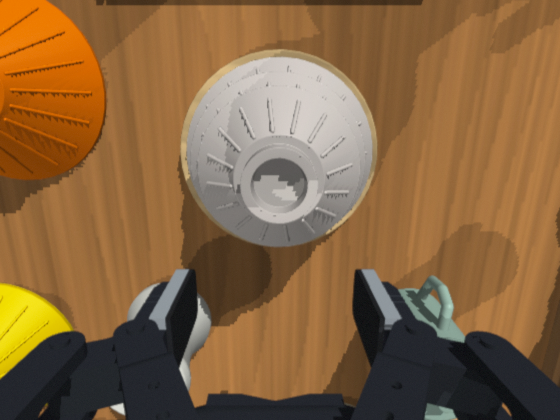

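The S bowl's ring is at (278,183), with the mug at (435,310) and the chuck at (165,330) clear of the jaws. Descending to grip.

play_rows(slide=[[2.6,0.3,1],[2.6,0.3,3],[2.6,0.3,5],[2.6,0.3,6.5],[2.6,0.3,7.2],[2.6,0.3,7.2],[2.6,0.3,7.2],[2.6,0.3,7.2]], delta_rot=[[-0.007,0,0],[-0.007,0,0],[-0.007,0,0],[-0.007,0,0],[-0.007,0,0],[-0.007,0,0],[-0.007,0,0],[-0.007,0,0]])

```text
time: 13.02
tool_pos: [0.5868, 0.3868, 0.1268]
tcp_rot: [-2.218, -2.224, -0.005]
wrist_force: [-1.4, -1.0, 0.9]
width: 0.752
```

play_rows(slide=[[0,0,0],[0,0,0],[0,0,0],[0,0,0],[0,0,0],[0,0,0]], delta_rot=[[0,0,0],[0,0,0],[0,0,0],[0,0,0],[0,0,0],[0,0,0]], hand=0)

```text
time: 13.52
tool_pos: [0.5876, 0.3873, 0.1292]
tcp_rot: [2.218, 2.224, 0.009]
wrist_force: [-2.5, -1.8, 6.3]
width: 0.484
```

play_rows(slide=[[0,0,-0.5],[0,0,-1.5],[0,0,-3],[0,0,-5],[0,0,-8],[0,0,-10],[0,0,-12],[0,0,-13],[0,0,-13],[0,0,-13],[0,0,-13]], delta_rot=[[0,0,0],[0,0,0],[0,0,0],[0,0,0],[0,0,0],[0,0,0],[0,0,0],[0,0,0],[0,0,0],[0,0,0],[0,0,0]])

```text
time: 14.43
tool_pos: [0.5864, 0.3864, 0.2576]
tcp_rot: [-2.218, -2.224, -0.005]
wrist_force: [-0.0, -0.2, -2.5]
width: 0.483
```

Run:
```python
from h import *
p,W=grab("w8");held(p,W)
print(ring(p,W,.09,.12,.586,.387,.04))
to(.634,-.29,.255)
```

```text
held ring rel tcp [ 0.00135315 -0.0002373   0.0224    ] ztop rel -0.0027604321279934285 4611Traceback (most recent call last):
  File "<stdin>", line 3, in <module>
  File "h.py", line 33, in ring
    k=max(cs,key=cv2.contourArea)[:,0]
      ~~~^^^^^^^^^^^^^^^^^^^^^^^^
ValueError: max() iterable argument is empty
```

View pics/w8.png

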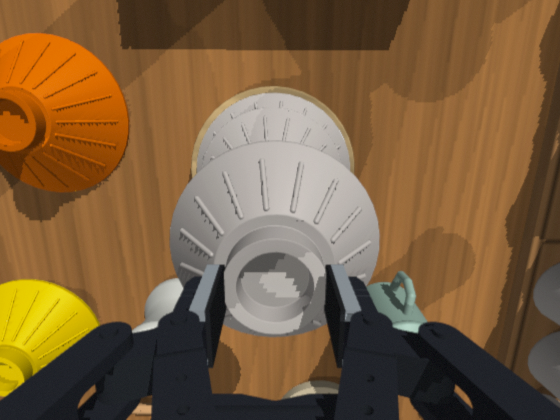

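play_rows(slide=[[-3,0.2,0],[-7,0.5,0],[-11,0.8,0],[-15,1,0],[-19,1.3,0],[-23,1.6,0],[-27,1.9,0],[-31,2.2,0],[-35,2.5,0],[-39,2.8,0],[-42,3,0],[-45,3.2,0]], delta_rot=[[0,0,0],[0,0,0],[0,0,0],[0,0,0],[0,0,0],[0,0,0],[0,0,0],[0,0,0],[0,0,0],[0,0,0],[0,0,0],[0,0,0]])

```text
time: 15.48
tool_pos: [0.6182, -0.0657, 0.2541]
tcp_rot: [-2.218, -2.221, -0.0]
wrist_force: [0.4, 0.3, -2.0]
width: 0.486
```

play_rows(slide=[[-3,0.2,0],[-7,0.5,0],[-11,0.8,0],[-15,1,0],[-18,1.3,0],[-21,1.6,0],[-23,1.6,0],[-23,1.6,0],[-23,1.6,0]], delta_rot=[[0,0,0],[0,0,0],[0,0,0],[0,0,0],[0,0,0],[0,0,0],[0,0,0],[0,0,0],[0,0,0]])

```text
time: 16.23
tool_pos: [0.6334, -0.2966, 0.251]
tcp_rot: [-2.217, -2.216, 0.001]
wrist_force: [-0.0, -0.5, -1.7]
width: 0.483
```

Run:
```python
from h import *
p,W=grab("w9");held(p,W);wset(p,W,.6335,-.2105,130)
wset(p,W,.450,-.0688,152)
to(.6335,-.2105,.07)
```

```text
held ring rel tcp [ 0.00101215 -0.0015924   0.0226    ] ztop rel -0.0037493306109552815 4539
setter [ 0.6335 -0.2113  0.0649] 0.065 box [207   8] [343 144]
setter [ 0.4543 -0.0768  0.0714] 0.076 box [38  0] [110  10]
t 16.28 tcp [ 0.6337 -0.2954  0.2514] F [-0.7  0.6 -1.2] w 0.488
slide cm [ 8.41  0.08 18.18] rot [-0.005 -0.004  0.001]
```

View pics/w9.png

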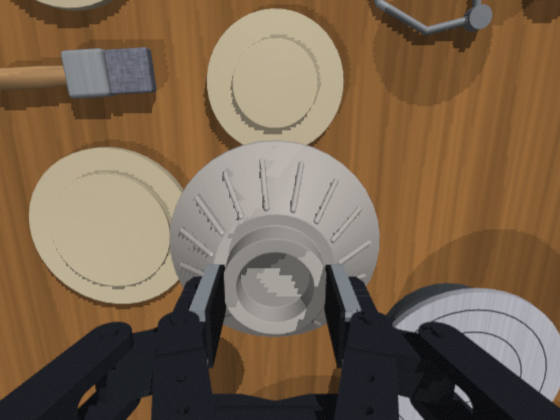

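The S setter is at (275,78) with r 64.9. The L setter is on the left at (110,225), and the banding wheel is at lower right.

play_rows(slide=[[3,0,1],[6,0,3],[8.5,0,6],[8.5,0,9.5],[8.5,0,13],[8.5,0,15.5],[8.5,0,16.7],[8.5,0,17.2],[8.5,0,17.5],[8.5,0,17.5],[8.5,0,17.5]], delta_rot=[[-0.004,-0.004,0],[-0.004,-0.004,0],[-0.004,-0.004,0],[-0.004,-0.004,0],[-0.004,-0.004,0],[-0.004,-0.004,0],[-0.004,-0.004,0],[-0.004,-0.004,0],[-0.004,-0.004,0],[-0.004,-0.004,0],[-0.004,-0.004,0]])

```text
time: 17.2
tool_pos: [0.6344, -0.2102, 0.079]
tcp_rot: [2.219, 2.22, 0.002]
wrist_force: [0.2, 0.5, -1.6]
width: 0.483
```

play_rows(slide=[[0,0,0.3],[0,0,0.6],[0,0,0.8],[0,0,1.0],[0,0,1.0],[0,0,1.0]], delta_rot=[[0,0,0],[0,0,0],[0,0,0],[0,0,0],[0,0,0],[0,0,0]])

```text
time: 17.7
tool_pos: [0.6341, -0.2101, 0.0687]
tcp_rot: [2.22, 2.221, 0.002]
wrist_force: [-0.8, -1.0, -1.1]
width: 0.485
```

play_rows(slide=[[0,0,0.1],[0,0,0.2],[0,0,0.3],[0,0,0.4],[0,0,0.4],[0,0,0.4]], delta_rot=[[0,0,0],[0,0,0],[0,0,0],[0,0,0],[0,0,0],[0,0,0]])

```text
time: 18.2
tool_pos: [0.634, -0.2101, 0.0645]
tcp_rot: [2.22, 2.221, 0.001]
wrist_force: [0.1, -0.2, -1.6]
width: 0.486
```

play_rows(slide=[[0,0,0.1],[0,0,0.1],[0,0,0.2],[0,0,0.2],[0,0,0.2]], delta_rot=[[0,0,0],[0,0,0],[0,0,0],[0,0,0],[0,0,0]])

```text
time: 18.62
tool_pos: [0.634, -0.2101, 0.0625]
tcp_rot: [2.22, 2.221, 0.001]
wrist_force: [0.7, 0.7, -1.3]
width: 0.487
```

play_rows(slide=[[0,0,0.05],[0,0,0.1],[0,0,0.1],[0,0,0.1]], delta_rot=[[0,0,0],[0,0,0],[0,0,0],[0,0,0]])

```text
time: 18.95
tool_pos: [0.6341, -0.2102, 0.0623]
tcp_rot: [2.22, 2.221, 0.001]
wrist_force: [-3.7, 0.2, 5.8]
width: 0.486
```

play_rows(slide=[[0,0,0.05],[0,0,0.1],[0,0,0.1],[0,0,0.1]], delta_rot=[[0,0,0],[0,0,0],[0,0,0],[0,0,0]])

```text
time: 19.28
tool_pos: [0.6341, -0.2102, 0.0622]
tcp_rot: [2.22, 2.221, 0.001]
wrist_force: [-5.2, 1.3, 7.3]
width: 0.485
```

Contact at TCP z 0.062, as expected. Releasing, then raising.

play_rows(slide=[[0,0,0],[0,0,0],[0,0,0],[0,0,0],[0,0,0]], delta_rot=[[0,0,0],[0,0,0],[0,0,0],[0,0,0],[0,0,0]], hand=0.78)

```text
time: 19.7
tool_pos: [0.634, -0.2101, 0.0618]
tcp_rot: [2.22, 2.221, 0.001]
wrist_force: [0.9, -0.2, -0.4]
width: 0.779
```

play_rows(slide=[[0,0,-2],[0,0,-5],[0,0,-9],[0,0,-13],[0,0,-17],[0,0,-19],[-4,0,-19],[-7,0,-19],[-7,0,-19],[-7,0,-19]], delta_rot=[[0,0,0],[0,0,0],[0,0,0],[0,0,0],[0,0,0],[0,0,0],[0,0,0],[0,0,0],[0,0,0],[0,0,0]])

```text
time: 20.53
tool_pos: [0.6334, -0.2816, 0.2515]
tcp_rot: [2.223, 2.218, 0.001]
wrist_force: [0.4, 0.4, -0.7]
width: 0.78
```

Run:
```python
from h import *
p,W=grab("w10");
print(ring(p,W,.053,.07,.634,-.21,.04));wset(p,W,.6335,-.2113,130)
to(.586,.36,.20)
```

```text
(array([ 0.6351, -0.2109,  0.0215]), np.float64(0.05881553788436378), 150)
setter [ 0.6336 -0.2113  0.0649] 0.065 box [206  25] [340 166]
t 20.58 tcp [ 0.6334 -0.2803  0.2512] F [-1.   0.   0.9] w 0.783
slide cm [64.03 -4.81  5.15] rot [ 0.001 -0.001 -0.001]
```

View pics/w10.png

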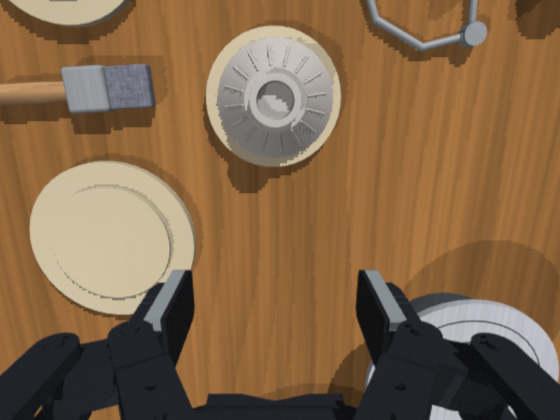

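The S bowl sits on its setter at (274,97), 1.5 mm off centre. Next is the M bowl.

play_rows(slide=[[4,-0.3,0],[8,-0.6,0],[12,-0.9,0],[16,-1.2,0],[20,-1.5,0],[24,-1.8,0],[28,-2.1,0],[32,-2.4,0],[36,-2.7,0],[40,-3,0],[44,-3.3,0],[48,-3.6,0]], delta_rot=[[0,0,0],[0,0,0],[0,0,0],[0,0,0],[0,0,0],[0,0,0],[0,0,0],[0,0,0],[0,0,0],[0,0,0],[0,0,0],[0,0,0]])

```text
time: 21.58
tool_pos: [0.5963, 0.2027, 0.251]
tcp_rot: [-2.221, -2.221, -0.001]
wrist_force: [-0.0, -0.5, -0.0]
width: 0.779
```

play_rows(slide=[[4,-0.3,0],[8,-0.6,0],[12,-0.9,1],[15,-1.2,3],[16,-1.2,6],[16,-1.2,7],[16,-1.2,7],[16,-1.2,7],[16,-1.2,7]], delta_rot=[[0,0,0],[0,0,0],[0,0,0],[0,0,0],[0,0,0],[0,0,0],[0,0,0],[0,0,0],[0,0,0]])

```text
time: 22.33
tool_pos: [0.585, 0.3622, 0.1827]
tcp_rot: [2.222, 2.221, 0.003]
wrist_force: [-0.2, 0.5, -1.0]
width: 0.779
```

Run:
```python
from h import *
p,W=grab("w11");
r=ring(p,W,.099,.12,.586,.387,.04);print(r)
to(r[0][0],r[0][1],r[1]-.0015)
```

```text
(array([0.5853, 0.3861, 0.0233]), np.float64(0.10492857008176584), 225)
t 22.38 tcp [0.5855 0.3622 0.1835] F [-0.8  0.4 -0.5] w 0.777
slide cm [ 2.37 -0.04  8.01] rot [ 0.003 -0.002 -0.001]
```

View pics/w11.png

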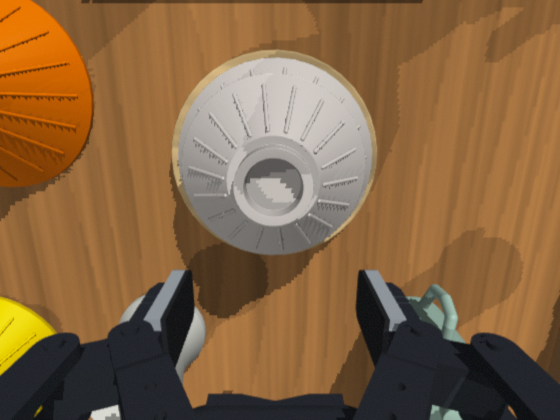

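play_rows(slide=[[2.4,0,1],[2.4,0,3],[2.4,0,5],[2.4,0,6.8],[2.4,0,7.8],[2.4,0,8],[2.4,0,8],[2.4,0,8]], delta_rot=[[0.003,-0.002,0],[0.003,-0.002,0],[0.003,-0.002,0],[0.003,-0.002,0],[0.003,-0.002,0],[0.003,-0.002,0],[0.003,-0.002,0],[0.003,-0.002,0]])

```text
time: 23.05
tool_pos: [0.5869, 0.3865, 0.1053]
tcp_rot: [2.223, 2.219, 0.004]
wrist_force: [0.8, -0.4, 0.1]
width: 0.776
```

play_rows(slide=[[0,0,0],[0,0,0],[0,0,0],[0,0,0],[0,0,0],[0,0,0]], delta_rot=[[0,0,0],[0,0,0],[0,0,0],[0,0,0],[0,0,0],[0,0,0]], hand=0, force=45)

```text
time: 23.55
tool_pos: [0.5882, 0.3872, 0.1083]
tcp_rot: [2.222, 2.219, 0.009]
wrist_force: [-1.1, -1.6, 6.3]
width: 0.516
```

play_rows(slide=[[0,0,-0.5],[0,0,-1.5],[0,0,-3],[0,0,-5],[0,0,-8],[0,0,-11],[0,0,-14],[0,0,-16],[0,0,-16],[0,0,-16],[0,0,-16]], delta_rot=[[0,0,0],[0,0,0],[0,0,0],[0,0,0],[0,0,0],[0,0,0],[0,0,0],[0,0,0],[0,0,0],[0,0,0],[0,0,0]])

```text
time: 24.47
tool_pos: [0.5867, 0.3863, 0.2671]
tcp_rot: [2.223, 2.219, 0.007]
wrist_force: [0.3, 0.6, -2.5]
width: 0.512
```

Run:
```python
from h import *
p,W=grab("w12");held(p,W)
to(.45,-.17,.265)
```

```text
held ring rel tcp [ 0.00173345 -0.00079869  0.024     ] ztop rel -0.002248560614074968 4903
t 24.52 tcp [0.5863 0.386  0.2658] F [-0.3  0.6 -2. ] w 0.512
slide cm [-5.562e+01 -1.354e+01 -1.000e-02] rot [ 0.002 -0.001 -0.002]
```

View pics/w12.png

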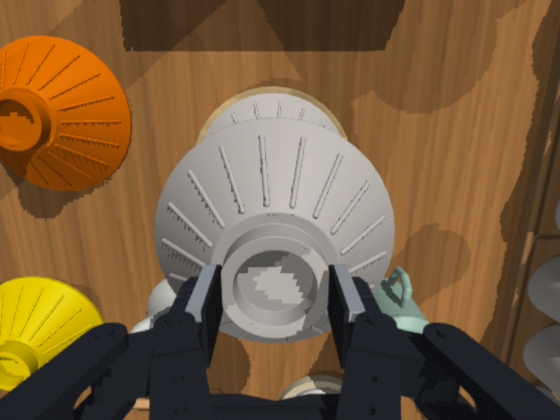

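M is held alone and L remains at (272,130). Moving just past the M setter to view it.

play_rows(slide=[[-3,-0.7,0],[-7,-1.7,0],[-11,-2.7,0],[-15,-3.7,0],[-19,-4.6,0],[-23,-5.6,0],[-27,-6.6,0],[-31,-7.6,0],[-35,-8.5,0],[-39,-9.5,0],[-42,-10.2,0],[-45,-11,0]], delta_rot=[[0,0,0],[0,0,0],[0,0,0],[0,0,0],[0,0,0],[0,0,0],[0,0,0],[0,0,0],[0,0,0],[0,0,0],[0,0,0],[0,0,0]])

```text
time: 25.52
tool_pos: [0.4734, -0.0654, 0.2626]
tcp_rot: [-2.222, -2.217, 0.0]
wrist_force: [0.3, 0.0, -1.2]
width: 0.514
```

play_rows(slide=[[-3,-0.7,0],[-7,-1.7,0],[-10,-2.5,0],[-11.5,-2.6,0],[-11.5,-2.6,0],[-11.5,-2.6,0],[-11.5,-2.6,0]], delta_rot=[[0,0,0],[0,0,0],[0,0,0],[0,0,0],[0,0,0],[0,0,0],[0,0,0]])

```text
time: 26.1
tool_pos: [0.4464, -0.1795, 0.2608]
tcp_rot: [-2.22, -2.214, 0.001]
wrist_force: [-0.3, 0.9, -2.5]
width: 0.516
```

Run:
```python
from h import *
p,W=grab("w13");held(p,W);wset(p,W,.450,-.069,152)
to(.450,-.069,.085)
```

```text
held ring rel tcp [ 0.00103406 -0.00107305  0.024     ] ztop rel -0.0036694500505613514 4850
setter [ 0.4493 -0.07    0.0758] 0.076 box [198   0] [357 124]
t 26.15 tcp [ 0.4467 -0.1792  0.2611] F [-0.2  0.4 -2. ] w 0.517
slide cm [10.96  0.39 17.65] rot [-0.004 -0.004 -0.002]
```

View pics/w13.png

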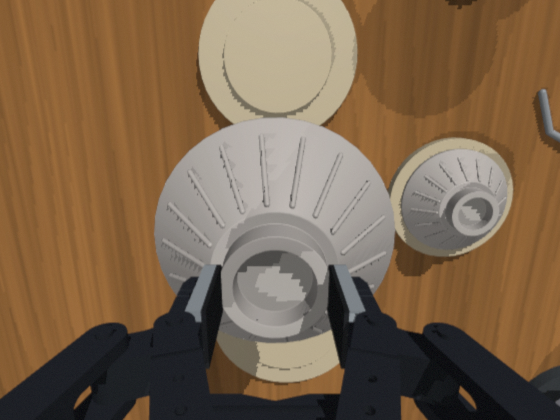

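The M setter is at (278,53), r 75.8. Setter measurements from the wrist and top cameras agree within 1 mm.

play_rows(slide=[[3,0,0],[6,0.1,1],[9,0.2,4],[11,0.2,8],[11,0.2,12],[11,0.2,15],[11,0.2,16.5],[11,0.2,17.3],[11,0.2,17.6],[11,0.2,17.6],[11,0.2,17.6]], delta_rot=[[-0.004,-0.004,0],[-0.004,-0.004,0],[-0.004,-0.004,0],[-0.004,-0.004,0],[-0.004,-0.004,0],[-0.004,-0.004,0],[-0.004,-0.004,0],[-0.004,-0.004,0],[-0.004,-0.004,0],[-0.004,-0.004,0],[-0.004,-0.004,0]])

```text
time: 27.07
tool_pos: [0.4496, -0.0686, 0.087]
tcp_rot: [2.221, 2.218, 0.002]
wrist_force: [-0.3, 1.0, -0.9]
width: 0.517
```

play_rows(slide=[[0,0,0.3],[0,0,0.6],[0,0,0.7],[0,0,0.8],[0,0,0.8],[0,0,0.8]], delta_rot=[[0,0,0],[0,0,0],[0,0,0],[0,0,0],[0,0,0],[0,0,0]])

```text
time: 27.57
tool_pos: [0.4495, -0.0687, 0.079]
tcp_rot: [2.221, 2.218, 0.002]
wrist_force: [-0.3, 0.4, -2.1]
width: 0.515
```

play_rows(slide=[[0,0,0.1],[0,0,0.2],[0,0,0.3],[0,0,0.4],[0,0,0.4],[0,0,0.4]], delta_rot=[[0,0,0],[0,0,0],[0,0,0],[0,0,0],[0,0,0],[0,0,0]])

```text
time: 28.07
tool_pos: [0.4494, -0.0687, 0.0748]
tcp_rot: [2.222, 2.218, 0.001]
wrist_force: [-0.1, -0.7, -2.1]
width: 0.509
```

play_rows(slide=[[0,0,0.1],[0,0,0.1],[0,0,0.2],[0,0,0.2],[0,0,0.2]], delta_rot=[[0,0,0],[0,0,0],[0,0,0],[0,0,0],[0,0,0]])

```text
time: 28.48
tool_pos: [0.4493, -0.0687, 0.0727]
tcp_rot: [2.222, 2.219, 0.001]
wrist_force: [-0.1, 0.7, -1.3]
width: 0.516
```

play_rows(slide=[[0,0,0.05],[0,0,0.1],[0,0,0.1],[0,0,0.1]], delta_rot=[[0,0,0],[0,0,0],[0,0,0],[0,0,0]])

```text
time: 28.82
tool_pos: [0.4494, -0.0688, 0.0722]
tcp_rot: [2.222, 2.218, 0.001]
wrist_force: [-2.7, -0.2, 4.7]
width: 0.512
```

Contact at TCP z 0.072, as expected. Releasing.

play_rows(slide=[[0,0,0],[0,0,0],[0,0,0],[0,0,0],[0,0,0]], delta_rot=[[0,0,0],[0,0,0],[0,0,0],[0,0,0],[0,0,0]], hand=0.82)

```text
time: 29.23
tool_pos: [0.4495, -0.0688, 0.0721]
tcp_rot: [2.222, 2.218, 0.001]
wrist_force: [-0.5, -0.2, 0.2]
width: 0.824
```

play_rows(slide=[[0,0,-2],[0,0,-5],[0,0,-9],[0,0,-13],[0,0,-17],[0,0,-18],[-4,0,-18],[-7,0,-18],[-7,0,-18],[-7,0,-18]], delta_rot=[[0,0,0],[0,0,0],[0,0,0],[0,0,0],[0,0,0],[0,0,0],[0,0,0],[0,0,0],[0,0,0],[0,0,0]])

```text
time: 30.07
tool_pos: [0.4488, -0.1395, 0.2519]
tcp_rot: [2.225, 2.216, 0.001]
wrist_force: [-1.1, -0.0, -0.5]
width: 0.816
```

Run:
```python
from h import *
p,W=grab("w14");
print(ring(p,W,.063,.08,.45,-.069,.04));wset(p,W,.4493,-.0697,152)
to(.586,.36,.18)
```

```text
(array([ 0.4505, -0.07  ,  0.023 ]), np.float64(0.06891609312322036), 164)
setter [ 0.4494 -0.0697  0.0759] 0.076 box [194  12] [352 177]
t 30.12 tcp [ 0.4487 -0.1386  0.2516] F [-0.2  1.5 -0.7] w 0.818
slide cm [49.9  13.57  7.17] rot [ 0.001  0.    -0.003]
```

View pics/w14.png

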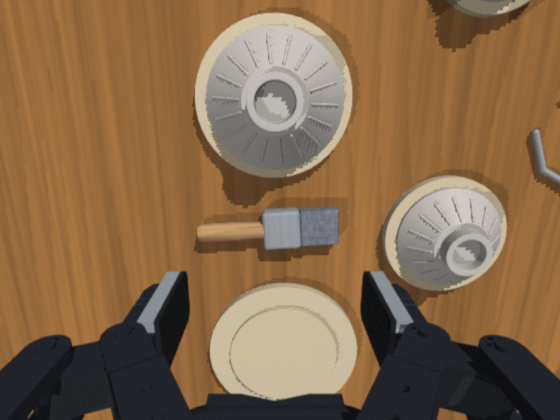

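The M bowl sits at (274,98), about 1 mm off centre. The S bowl is fine at (446,232). Back for L.

play_rows(slide=[[4,1.1,0],[8,2.2,0],[12,3.3,0],[16,4.4,0],[20,5.5,0],[24,6.6,0],[28,7.7,0],[32,8.8,0],[36,9.9,0],[40,11,0],[44,12.1,0],[47,13,0]], delta_rot=[[0,0,0],[0,0,0],[0,0,0],[0,0,0],[0,0,0],[0,0,0],[0,0,0],[0,0,0],[0,0,0],[0,0,0],[0,0,0],[0,0,0]])

```text
time: 31.12
tool_pos: [0.5789, 0.3355, 0.2507]
tcp_rot: [-2.221, -2.221, -0.0]
wrist_force: [0.5, -1.1, -0.5]
width: 0.82
```

play_rows(slide=[[2.5,0.6,2],[2.5,0.6,5],[2.5,0.6,7.5],[2.5,0.6,8.5],[2.5,0.6,8.5],[2.5,0.6,8.5],[2.5,0.6,8.5]], delta_rot=[[0,0,0],[0,0,0],[0,0,0],[0,0,0],[0,0,0],[0,0,0],[0,0,0]])

```text
time: 31.7
tool_pos: [0.5857, 0.3611, 0.1678]
tcp_rot: [2.222, 2.221, 0.005]
wrist_force: [0.3, -0.4, 0.3]
width: 0.819
```

Run:
```python
from h import *
p,W=grab("w15");
r=ring(p,W,.079,.1,.586,.387,.04);print(r)
to(r[0][0],r[0][1],r[1]-.0015)
```

```text
(array([0.5864, 0.3867, 0.0247]), np.float64(0.08390999466798343), 232)
t 31.75 tcp [0.5861 0.3612 0.1684] F [-0.2  0.4  0.2] w 0.818
slide cm [ 2.53 -0.    8.61] rot [ 0.003 -0.003 -0.001]
```

View pics/w15.png

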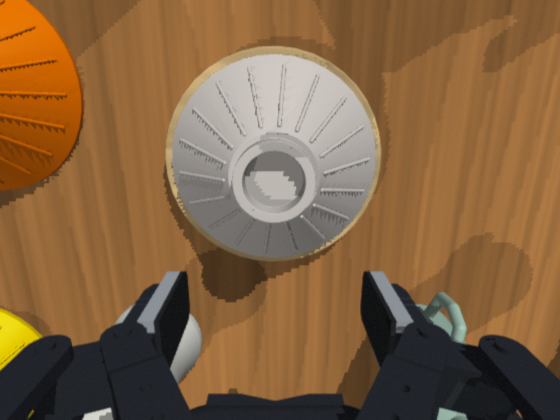

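The white L bowl is at (275,180) on its bat, with the ring top at 0.084. Gripping it.

play_rows(slide=[[2.5,0,1],[2.5,0,3],[2.5,0,5],[2.5,0,7],[2.5,0,8.2],[2.5,0,8.6],[2.5,0,8.6],[2.5,0,8.6]], delta_rot=[[0.003,-0.003,0],[0.003,-0.003,0],[0.003,-0.003,0],[0.003,-0.003,0],[0.003,-0.003,0],[0.003,-0.003,0],[0.003,-0.003,0],[0.003,-0.003,0]])

```text
time: 32.42
tool_pos: [0.5874, 0.3867, 0.084]
tcp_rot: [2.222, 2.22, 0.003]
wrist_force: [0.1, -0.9, 0.2]
width: 0.819
```

play_rows(slide=[[0,0,0],[0,0,0],[0,0,0],[0,0,0],[0,0,0],[0,0,0]], delta_rot=[[0,0,0],[0,0,0],[0,0,0],[0,0,0],[0,0,0],[0,0,0]], hand=0, force=50)

```text
time: 32.92
tool_pos: [0.5885, 0.3875, 0.087]
tcp_rot: [2.222, 2.219, 0.008]
wrist_force: [-0.2, -0.6, 5.5]
width: 0.548
```

play_rows(slide=[[0,0,-0.5],[0,0,-1.5],[0,0,-3],[0,0,-5],[0,0,-8],[0,0,-11],[0,0,-15],[0,0,-18],[0,0,-19],[0,0,-19],[0,0,-19]], delta_rot=[[0,0,0],[0,0,0],[0,0,0],[0,0,0],[0,0,0],[0,0,0],[0,0,0],[0,0,0],[0,0,0],[0,0,0],[0,0,0]])

```text
time: 33.83
tool_pos: [0.5875, 0.3869, 0.2771]
tcp_rot: [2.222, 2.219, 0.009]
wrist_force: [-0.3, -0.5, -3.1]
width: 0.544
```

Run:
```python
from h import *
p,W=grab("w16");held(p,W)
to(.459,-.46,.275)
```

```text
held ring rel tcp [ 0.0016613  -0.00031503  0.0254    ] ztop rel -0.0009510573869394023 5232
t 33.88 tcp [0.5866 0.3863 0.2748] F [ 0.6  0.3 -3. ] w 0.543
slide cm [-84.65 -12.66  -0.13] rot [ 0.002 -0.001 -0.001]
```

View pics/w16.png

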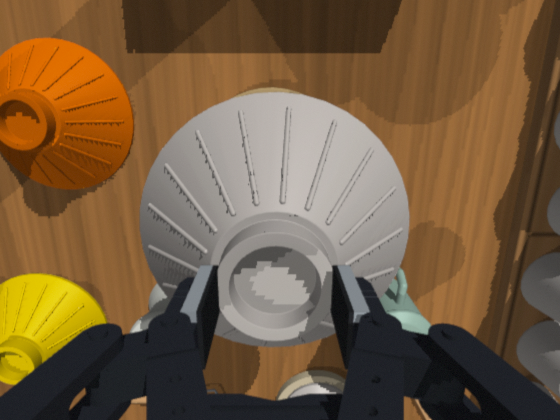

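play_rows(slide=[[-3,-0.5,0],[-7,-1,0],[-11,-1.6,0],[-15,-2.2,0],[-19,-2.8,0],[-23,-3.4,0],[-27,-4,0],[-31,-4.6,0],[-35,-5.2,0],[-39,-5.8,0],[-43,-6.4,0],[-46,-6.9,0]], delta_rot=[[0,0,0],[0,0,0],[0,0,0],[0,0,0],[0,0,0],[0,0,0],[0,0,0],[0,0,0],[0,0,0],[0,0,0],[0,0,0],[0,0,0]])

```text
time: 34.88
tool_pos: [0.5143, -0.0761, 0.2703]
tcp_rot: [-2.221, -2.216, 0.004]
wrist_force: [0.8, 0.0, -2.5]
width: 0.543
```

play_rows(slide=[[-4,-0.6,0],[-8,-1.2,0],[-12,-1.8,0],[-16,-2.4,0],[-20,-3,0],[-24,-3.6,0],[-28,-4.2,0],[-32,-4.8,0],[-36,-5.4,0],[-38.5,-5.8,0],[-38.5,-5.8,0],[-38.5,-5.8,0]], delta_rot=[[0,0,0],[0,0,0],[0,0,0],[0,0,0],[0,0,0],[0,0,0],[0,0,0],[0,0,0],[0,0,0],[0,0,0],[0,0,0],[0,0,0]])

```text
time: 35.88
tool_pos: [0.4535, -0.4611, 0.2657]
tcp_rot: [-2.219, -2.208, 0.003]
wrist_force: [0.1, 0.5, -3.2]
width: 0.545
```

play_rows(slide=[[0,0,0],[0,0,0]], delta_rot=[[0,0,0],[0,0,0]])

```text
time: 36.05
tool_pos: [0.4526, -0.4592, 0.2626]
tcp_rot: [-2.215, -2.205, 0.002]
wrist_force: [-0.5, -0.8, -2.6]
width: 0.545
```

Run:
```python
from h import *
p,W=grab("w17");held(p,W);wset(p,W,.459,-.358,176)
to(.459,-.358,.097)
```

```text
held ring rel tcp [ 0.0006439 -0.0006768  0.0253   ] ztop rel -0.003936850903755007 5151
setter [ 0.4592 -0.3592  0.0875] 0.088 box [193   0] [374 117]
t 36.1 tcp [ 0.4531 -0.4592  0.2634] F [-0.2  0.1 -2.7] w 0.547
slide cm [ 9.96  0.75 16.73] rot [-0.012 -0.01  -0.004]
```

View pics/w17.png

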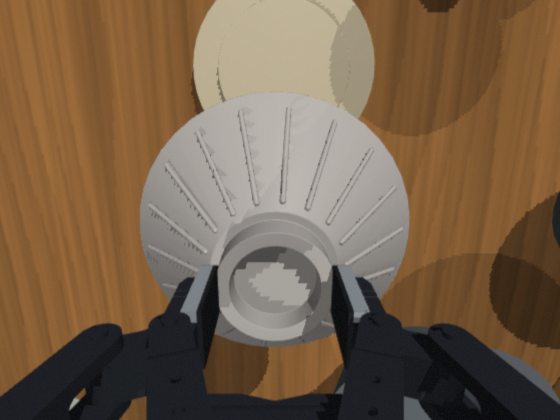

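The L setter is at (284,65), r 87.5, and nothing stands close to it. The tool has picked up about 0.9° of tilt, so I'll correct that while lowering.

play_rows(slide=[[3,0.2,0],[6,0.4,0],[8.5,0.6,1],[10.1,0.7,4],[10.1,0.7,8],[10.1,0.7,12],[10.1,0.7,14.5],[10.1,0.7,15.8],[10.1,0.7,16.4],[10.1,0.7,16.5],[10.1,0.7,16.5],[10.1,0.7,16.5]], delta_rot=[[-0.012,-0.01,-0.004],[-0.012,-0.01,-0.004],[-0.012,-0.01,-0.004],[-0.012,-0.01,-0.004],[-0.012,-0.01,-0.004],[-0.012,-0.01,-0.004],[-0.012,-0.01,-0.004],[-0.012,-0.01,-0.004],[-0.012,-0.01,-0.004],[-0.012,-0.01,-0.004],[-0.012,-0.01,-0.004],[-0.012,-0.01,-0.004]])

```text
time: 37.1
tool_pos: [0.4602, -0.3579, 0.1018]
tcp_rot: [2.218, 2.218, 0.001]
wrist_force: [-0.5, -0.0, -1.7]
width: 0.539
```

Run:
```python
from h import *
to(.458,-.358,.084)
```

```text
t 37.1 tcp [ 0.4602 -0.3579  0.1018] F [-0.5 -0.  -1.7] w 0.539
slide cm [-0.   -0.22  1.78] rot [0.004 0.003 0.   ]
```

play_rows(slide=[[0,-0.2,0.3],[0,-0.2,0.7],[0,-0.2,1.0],[0,-0.2,1.2],[0,-0.2,1.3],[0,-0.2,1.3],[0,-0.2,1.3]], delta_rot=[[0.004,0.003,0],[0.004,0.003,0],[0.004,0.003,0],[0.004,0.003,0],[0.004,0.003,0],[0.004,0.003,0],[0.004,0.003,0]])

```text
time: 37.68
tool_pos: [0.4581, -0.3579, 0.0886]
tcp_rot: [-2.221, -2.221, 0.0]
wrist_force: [0.2, -0.0, -3.0]
width: 0.546
```

play_rows(slide=[[0,0,0.1],[0,0,0.1],[0,0,0.2],[0,0,0.2],[0,0,0.2]], delta_rot=[[0,0,0],[0,0,0],[0,0,0],[0,0,0],[0,0,0]])

```text
time: 38.1
tool_pos: [0.458, -0.3578, 0.0865]
tcp_rot: [-2.221, -2.221, 0.0]
wrist_force: [0.3, -0.3, -3.0]
width: 0.542
```

play_rows(slide=[[0,0,0.05],[0,0,0.1],[0,0,0.1],[0,0,0.1]], delta_rot=[[0,0,0],[0,0,0],[0,0,0],[0,0,0]])

```text
time: 38.43
tool_pos: [0.458, -0.3578, 0.0854]
tcp_rot: [-2.221, -2.221, 0.0]
wrist_force: [-0.6, 0.5, -2.5]
width: 0.546
```

play_rows(slide=[[0,0,0.05],[0,0,0.1],[0,0,0.1],[0,0,0.1]], delta_rot=[[0,0,0],[0,0,0],[0,0,0],[0,0,0]])

```text
time: 38.77
tool_pos: [0.458, -0.3579, 0.0845]
tcp_rot: [-2.221, -2.221, 0.001]
wrist_force: [-0.0, -0.9, -1.8]
width: 0.543
```

play_rows(slide=[[0,0,0.05],[0,0,0.1],[0,0,0.1],[0,0,0.1]], delta_rot=[[0,0,0],[0,0,0],[0,0,0],[0,0,0]])

```text
time: 39.1
tool_pos: [0.4579, -0.358, 0.0841]
tcp_rot: [-2.221, -2.221, 0.001]
wrist_force: [-4.2, 1.0, 4.8]
width: 0.543
```

Contact at 0.084, as expected. Releasing and rising.

play_rows(slide=[[0,0,0],[0,0,0],[0,0,0],[0,0,0],[0,0,0]], delta_rot=[[0,0,0],[0,0,0],[0,0,0],[0,0,0],[0,0,0]], hand=0.85)

```text
time: 39.52
tool_pos: [0.4581, -0.358, 0.084]
tcp_rot: [-2.221, -2.221, 0.001]
wrist_force: [1.5, 0.4, 0.1]
width: 0.847
```

play_rows(slide=[[0,0,-2],[0,0,-5],[0,0,-9],[0,0,-13],[0,0,-17],[0,0,-18],[-4,0,-18],[-8,0,-18],[-9,0,-18],[-9,0,-18],[-9,0,-18]], delta_rot=[[0,0,0],[0,0,0],[0,0,0],[0,0,0],[0,0,0],[0,0,0],[0,0,0],[0,0,0],[0,0,0],[0,0,0],[0,0,0]])

```text
time: 40.43
tool_pos: [0.4578, -0.4479, 0.2629]
tcp_rot: [-2.221, -2.218, -0.0]
wrist_force: [-0.0, 0.3, 0.4]
width: 0.845
```

Run:
```python
from h import *
from workcell import *
p,W=grab("w18");
print(ring(p,W,.075,.095,.458,-.359,.04));wset(p,W,.459,-.3588,176)
for n in("top","scene"):
    q=read_camera(n);cv2.imwrite(f"pics/{n}1.png",q["image"][:,:,::-1])
    if n=="top":
        a=np.load("top0.npz")["image"].astype(int);d=abs(a-q["image"]).sum(2)
        for nm,c,r in(("chuck",217,217),("mug",215,132),("orange",141,256),("yellow",231,280)):print(nm,"diff",(d[r-16:r+16,c-16:c+16]>60).sum())
        V=cloud(q)
        for nm,x,y,h in(("l",.459,-.359,.082),("m",.449,-.07,.07),("s",.634,-.211,.060),("xs",.645,.059,.051)):
            print(nm,ring(q,V,h-.006,h+.02,x,y,.04),h)
```

```text
(array([ 0.4588, -0.3589,  0.0246]), np.float64(0.08087264670911049), 180)
setter [ 0.4594 -0.3594  0.0878] 0.088 box [186   0] [365 169]
chuck diff 148
mug diff 386
orange diff 42
yellow diff 120
l (array([ 0.4592, -0.3577,  0.0241]), np.float64(0.07888805856472036), 52) 0.082
m (array([ 0.4502, -0.0686,  0.0224]), np.float64(0.06873050022463856), 47) 0.07
s (array([ 0.6346, -0.2087,  0.0213]), np.float64(0.05929571905866804), 43) 0.06
xs (array([0.6455, 0.061 , 0.0195]), np.float64(0.04830167153923015), 39) 0.051
```

View pics/w18.png

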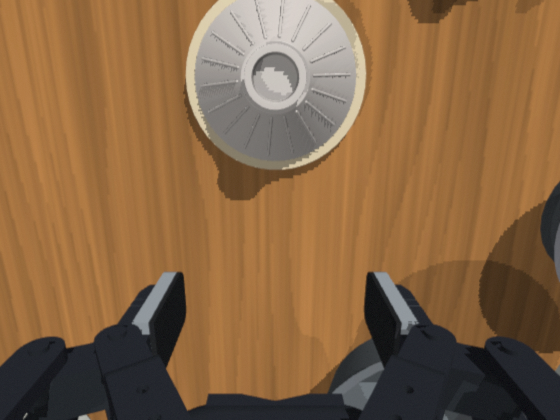

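View pics/scene1.png

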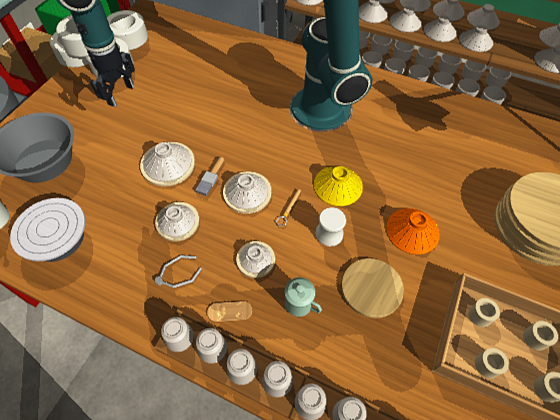

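All four bowls sit on their setters: L (167,163), M (247,192), S (177,221) and XS (256,258). I'll check the mug's pixel difference before handing in.

Run:
```python
import cv2,numpy as np
for n,pts in(("top",dict(mug=(215,132),chuck=(217,217),orange=(141,256),yellow=(231,280))),("scene",dict(mug=(301,296),chuck=(330,226)))):
    a=cv2.imread(f"pics/{n}0.png",0).astype(np.float32);b=cv2.imread(f"pics/{n}1.png",0).astype(np.float32)
    for k,(c,r) in pts.items():
        t=b[r-18:r+18,c-20:c+20];s=cv2.matchTemplate(a[r-26:r+26,c-28:c+28],t,cv2.TM_CCOEFF_NORMED);_,v,_,l=cv2.minMaxLoc(s);print(n,k,"shift",l[0]-8,l[1]-8,round(v,3))
A=cv2.imread("pics/top0.png")[105:160,185:245];B=cv2.imread("pics/top1.png")[105:160,185:245]
cv2.imwrite("pics/mugcmp.png",cv2.resize(np.hstack([A,B]),None,fx=5,fy=5))
```

```text
top mug shift 0 0 0.951
top chuck shift 0 0 0.958
top orange shift 0 0 0.956
top yellow shift 0 0 0.935
scene mug shift 0 0 0.955
scene chuck shift 0 0 0.938
```

View pics/mugcmp.png

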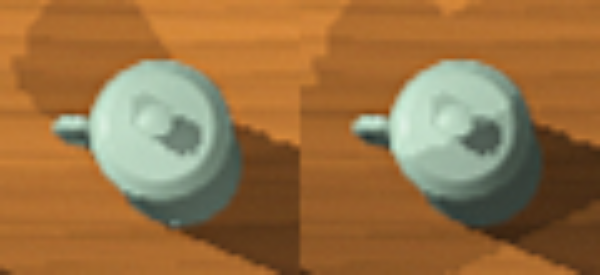

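The mug stands in the same place in both crops, at about (160,125) in each half. Only the shadows changed. Handing in.

```bash
python3 -c "
from workcell import *
print(finish_job())"
```

```text
the job is handed in; nothing more can be done
None
```

All four bowls are on their own setters, upside down. I lifted them off the nest one at a time in the order XS, S, M, L. Each was lowered in 1–2 mm steps until the wrist felt about 5–7 N of contact, then released. The job was handed in at roughly 41 s.

- **Centring:** in the wrist views taken after each release, every bowl is within about 1.5 mm of its setter's centre, with 10 mm to spare. The foot tops are about 1 mm below the nominal heights, so the rims lie flat on the ledges.
- **Top camera disagreement:** its final reading puts the foot tops 1–3 mm low and the positions up to 2–3 mm off, which is near its calibration error and coarse pixels.
- **Chuck and mug:** neither moved, with zero image shift in both fixed cameras. A raw pixel comparison of the mug had shown a difference, but the crops show it was only shadows.
- **Orange and yellow bowls:** untouched, with zero image shift in the top camera.

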